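# Set and start a print exposure

### The job

The print is loaded in the exposure box but a pebble still lies on its frame: take the pebble off and lay it in the card tray beside the other pebble, push the print drawer fully home, and set the exposure dial exactly two clicks clockwise of the red memory tab. Only when all that is done, press the green start button fully in and let it come back out. Leave the red tab, the other pebble, the two brown bottles and the water glass where they are.

Things in the scene. Friction and masses are not known exactly. Their poses are not given: they have to be found in the camera images.
- exposure_box: White steel tabletop exposure box, 240 (x, front to back) x 240 (y) x 125 mm high, fixed to the table, front (-x) turned roughly to the robot. Origin: centre of its underside. Print drawer below 36 mm; above it an upright front face to 50 mm (at x = -120 mm), then a control panel sloping back and up at 30 degrees from level to the flat top (125 mm high, x = +10 to +120 mm).
- panel: The sloping grey control panel of the box, 150 mm along the slope, 240 wide. Origin: middle of its face; x up the slope, y to the left, z its outward normal, which looks up and towards the robot (30 degrees from vertical). Dial axis at y = +45 mm, green start button at y = -68 mm, both at x = 0.
- print_drawer (a joint): Shallow print drawer: metres pulled out to the box's -x; 0 fully home, starts 0.11 to 0.13 out. About 2 N friction, stops dead at home, stays where left. A small glazed print frame (100 along x, 156 along y) is fixed in it, glass 23 mm above the table. The box's opening is only 36 mm high, so nothing lying on the glass can go in.
- drawer_front (a point): Centre of the outer face of the drawer's grey front plate, 26 mm above the table; moves with the drawer, axes as the box's. Plate 236 mm wide, 9 to 47 mm above the table; home, its face is 6.5 mm before the box's. Along the middle 110 mm of its top an aluminium pull lip projects 9 mm more, 42 to 46 mm above the table.
- dial (a joint): Exposure dial: rad, 0 at its first click, grows clockwise as seen facing the panel; 8 clicks, 0.5236 rad (30 degrees) apart, 0 to 3.665, stops just beyond both ends. A spring plunger makes it snap: about 0.2 N m to leave a click, well past half way it pulls into the next; let go within some 8 degrees of a click it settles there, half way between it may hang. Starts on click 0, 1 or 2.
- dial_grip (a point): Point on the dial's axis, 28 mm above the panel along its normal, where to grip; z is the panel's outward normal; turns with the dial. Black dial: round skirt 51 mm across up to 9.5 mm above the panel, and on it a bar to pinch, 13 mm thick, 42 long, from 8 to 38 mm above the panel, with a white line along its pointer end.
- pointer (a point): Top of the bar at the dial's pointer end, 19.5 mm from the axis, 38 mm above the panel. The direction from the axis to here is where the dial points; the bar runs along it. At dial = 0 it points 105 degrees to the left of up-slope.
- memory_tab (a joint): Red memory tab: a small red block, 11 x 5.5 mm, 7 mm high above the panel, on a ring round the dial's foot, 29 to 40 mm from the axis. Rad on the same scale as the dial (equal values: dial points at the tab). Rests on click 1, 2 or 3 by its own plunger, stiffer than the dial's. Not to be moved.
- red_tab (a point): Top of the red tab, 34.5 mm from the dial's axis.
- wanted_mark (a point): Unmarked point that goes with the red tab: where point pointer lies when the dial rests exactly two clicks (60 degrees) clockwise of the tab.
- start (a joint): Travel of the green start button into the panel, m: 0 out, 0.006 fully in. Spring: 1.5 N at first to 5 N fully in, comes back by itself. Not to be pressed early.
- start_top (a point): Centre of the green button's round top (28 mm across), 23 mm above the panel when out; z is the panel's outward normal. It stands in a steel collar 44 mm across, 13 mm high, 113 mm to the right of the dial's axis.
- pebble: Brown-grey pebble lying on the glass of the frame in the open drawer, 41 (x) x 56 (y) x 23 mm high, rounded, 0.05 to 0.1 kg. Origin: centre of its underside; its longer side along its own y.
- card_tray: Open folded card tray, cream, 94 (x) x 142 (y) mm, fixed on a dark wooden board (8 mm thick) to the left or right of the box, nearer the robot. Origin: centre of its underside; floor 2 mm, walls 16 mm high, inside about 84 x 134 mm. Its +y half holds the other pebble, its -y half is free.
- tray_pebble: The other pebble, dark grey, 40 x 42 x 19 mm, loose in the +y half of the card tray. Origin: centre of its underside.
- bottle_a: Brown glass bottle, 60 mm across, 130 mm high, loose, beside the box. Origin: centre of its underside.
- bottle_b: Smaller brown glass bottle, 54 mm across, 118 mm high, loose, beside the box. Origin: centre of its underside.
- glass_water: Clear drinking glass, 69 mm across, 142 mm high, loose, beside the box. Origin: centre of its underside.
Not all that is in view belongs to the job. Leave any turquoise look-alike of the pebble alone.

How it is judged:
By the outcome, as a careful person would: the job done as asked, in the order asked, and still so for the second after the job is handed in, with the robot touching nothing.
It also fails if it takes over 67 s, if anything falls off the work surface, if the arm or the gripper's body presses on something with over 40 N, if the wrist force passes 120 N, or if a joint passes its speed limit or range.

### The arm

A 6-joint arm with a two-finger parallel gripper is mounted at the origin on a cart in front of the work surface, level with it; the furniture and walls round the work are solid. World frame = base frame: x ahead of the robot, y to its left, z up, the work surface at z = 0. Lengths are in m, angles in rad, forces in N, time in s.
With the tool pointing down it reaches from about 0.4 to 0.825 m from the base axis. Payload 7 kg.
Tool frame: the origin (TCP) lies midway between the tips of the shut fingers; the grasp point (between the pads) lies 19 mm behind it; z points along the fingers, x is the direction in which the jaws open and shut, and the axes are right-handed (so a half turn about z gives the same grasp; the last joint's range is limited). The gripper opens to 88 mm and grips with 3 to 60 N. Pads are 19 mm wide; open, the fingers measure 130 mm over their backs; the gripper's body (78 mm by 193 mm) begins 47 mm behind the grasp point.
Start: joints at [-0.894, 0.359, 0.012, 0, -1.224, -0.288], TCP at [0.256, -0.625, 0.227] pointing down, gripper open.
Joint ranges: [-3.07, 3.07], [-1.43, 2.12], [-1.02, 1.25], [-3.03, 1.67], [-3.05, -0], [-3.03, 3.03]. Speed limits (rad/s): [2.39, 2.39, 3.01, 3.14, 3.14, 3.14].

### API

Orientations are given as [roll, pitch, yaw] about the fixed x, y, z axes, in that order (R = Rz(yaw) Ry(pitch) Rx(roll)).
In Python, from station import arm, grab_frame, camera_params gives the robot as it stands.
- The arm moves only by the shell command python3 -m handwheel 'ROWS' [FORCE]. ROWS is JSON, a list that holds one entry, the list of rows, each a list of 5 numbers: the finger opening in m, from 0 to 0.0876, then the shift along the tool's x, y, z in m, then the turn about the tool's z in degrees. A call has 1 to 20 rows; each row is the pose to reach, as a shift and turn from the pose measured when the call began, along the tool's axes at that moment; what a row does not reach only later rows make up. A row lasts 1/12 s, in which the tool goes at most 41.7 mm and 7.16 degrees, less where a joint would pass 70% of its speed; a pose out of reach is approached as far as the arm can. A call with a gripper value outside its range is refused whole. The fingers move at their own pace and stop on an object; FORCE is the grip in N (left out, the last holds). Time passes only in rows, so rows that repeat a pose let the fingers close. It gives the time, the measured TCP pose, the force and the opening at its end, in the units of the state.
- arm.get_state(): the state, without advancing time (a new reading comes with each control period).
- grab_frame(name): name is "scene" or "top" or "wrist"; returns the picture (420x560x3 uint8, blue, green, red); there is no depth.
- camera_params(name): a dict with "intrinsics" (3x3 intrinsics, pixels), "R" (3x3) and "t" (3): a world point X has camera coordinates R X + t; the wrist camera has in their place "tool_from_camera" (4x4, takes a point from camera to tool coordinates, whose origin is the TCP and whose axes are the tool frame's). Camera axes: x right, y down, z forward; pixel columns grow to the right and rows downward; lengths in m; the calibration is good to about 2 mm. A picture is of the moment at which its call begins: read the wrist's pose just before it. camera_params takes no time and is no camera call.
- arm.job_done(): hands the job in, once; it reports no verdict.
The state is a dict: "t": time; "q": joint angles; "qd": joint speeds; "joint_efforts": joint torques, N m; "eef_pos": TCP position; "ee_rot": TCP orientation; "force": force on the tool from outside, world axes, zero at the start; "moment": the same for the moment, N m; "width": finger opening in m.
Only numpy, scipy, OpenCV 4.12 (cv2) and the standard library are available. Lean on these libraries where they do the work, as an engineer would, in place of code of your own. Each camera call takes 0.05 s, during which the arm holds its last target.

## Working session

There is one attempt and no reset: what is moved stays moved. The work goes in short steps, Python scripts to look and compute and a shell command to move; the robot and the scene stay as the last step left them, time stands still between calls to the robot, and variables do not carry over. Pictures are saved under pics/ and viewed, and the job is handed in when it is done.

```bash
ls; mkdir -p pics; python3 - <<'E'
from station import arm, grab_frame, camera_params
import cv2
print(arm.get_state())
for n in ["scene","top","wrist"]:
    p=camera_params(n); print(n,p)
for n in ["scene","top"]:
    cv2.imwrite(f"pics/{n}0.png",grab_frame(n))
E
```

```text
pics
{'t': 0.0, 'q': array([-8.93921074e-01,  3.59392540e-01,  1.10737344e-02, -3.85531788e-04,
       -1.22411170e+00, -2.88111194e-01]), 'qd': array([-0.00106466,  0.00029163,  0.00086008, -0.00099998,  0.00074439,
        0.00101312]), 'joint_efforts': array([ 8.17793098e-04, -5.82723856e+01,  2.93053257e+01,  6.99770093e+00,
        6.81267818e-03, -7.71120222e-05]), 'eef_pos': array([ 0.2556613 , -0.62417678,  0.22561914]), 'ee_rot': array([-3.14147575e+00, -1.66981035e-03,  1.95942899e+00]), 'force': array([0.89696477, 0.29066696, 1.19859591]), 'moment': array([-0.01271391,  0.04886776, -0.02260713]), 'width': 0.08789953672105418}
scene {'intrinsics': array([[433.94163243,   0.        , 275.08227154],
       [  0.        , 433.94163243, 201.86521988],
       [  0.        ,   0.        ,   1.        ]]), 'R': array([[ 0.60802499, -0.79375283,  0.01618816],
       [-0.41436964, -0.33467318, -0.84634016],
       [ 0.67720264,  0.50788808, -0.53239673]]), 't': array([-0.33273773,  0.33346867,  0.98923783])}
top {'intrinsics': array([[513.16965369,   0.        , 281.1201863 ],
     
[... 173 characters left out ...]
9.87012314e-01, -1.34486443e-03, -1.60638982e-01],
       [ 1.60639135e-01, -6.46493812e-06, -9.87013206e-01]]), 't': array([0.01197747, 0.57180861, 1.31629992])}
wrist {'intrinsics': array([[323.20649087,   0.        , 276.99285546],
       [  0.        , 323.20649087, 209.41298727],
       [  0.        ,   0.        ,   1.        ]]), 'tool_from_camera': array([[ 9.99998740e-01, -1.55287251e-03, -3.30740281e-04,
        -3.87109539e-05],
       [ 1.58036274e-03,  9.53530353e-01,  3.01292829e-01,
        -8.16102562e-02],
       [-1.52498456e-04, -3.01292972e-01,  9.53531605e-01,
        -1.57988153e-01],
       [ 0.00000000e+00,  0.00000000e+00,  0.00000000e+00,
         1.00000000e+00]])}
```

View pics/scene0.png

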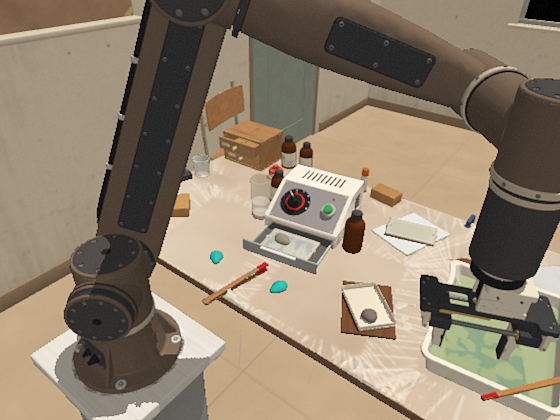

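View pics/top0.png

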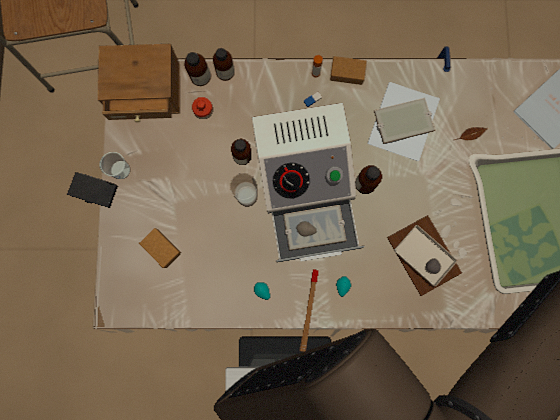

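The overview shows the box with its drawer open and the pebble on it at top (306,229), and the tray at (425,253) with the other pebble at (433,266). Next I'll enlarge these areas.

```bash
python3 - <<'E'
import cv2
a=cv2.imread("pics/top0.png")
cv2.imwrite("pics/top0a.png",cv2.resize(a[95:275,225:395],None,fx=3.3,fy=3.3,interpolation=cv2.INTER_CUBIC))
cv2.imwrite("pics/top0b.png",cv2.resize(a[210:300,380:470],None,fx=5,fy=5,interpolation=cv2.INTER_CUBIC))
b=cv2.imread("pics/scene0.png")
cv2.imwrite("pics/scene0a.png",cv2.resize(b[155:275,235:385],None,fx=5,fy=5,interpolation=cv2.INTER_CUBIC))
E
```

```text
(no output)
```

View pics/top0a.png

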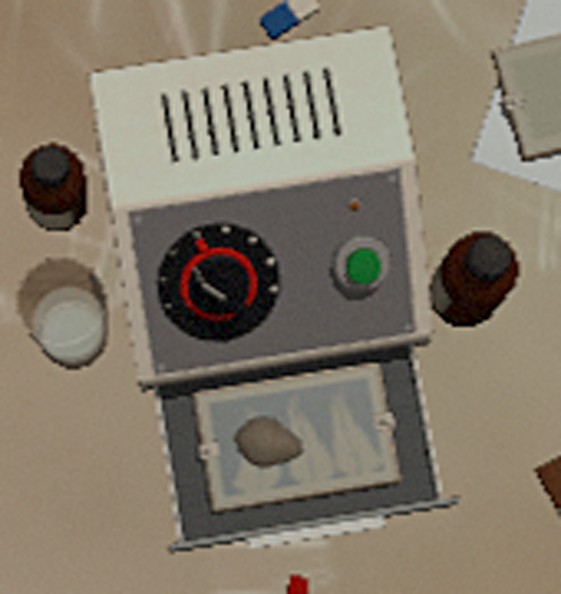

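View pics/top0b.png

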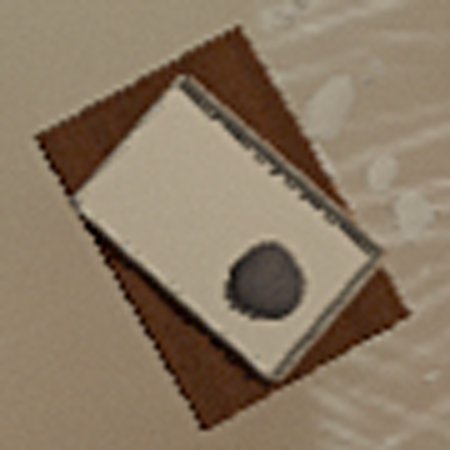

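View pics/scene0a.png

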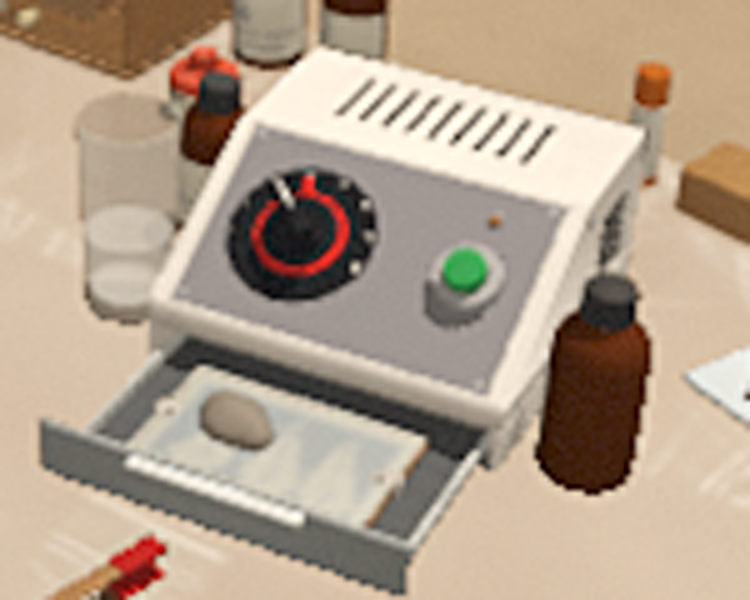

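```bash
cat > h.py <<'E'
import numpy as np, cv2
from scipy.spatial.transform import Rotation as Rn
from scipy.optimize import least_squares
from station import arm, grab_frame, camera_params
def cam(name,state=None):
    p=camera_params(name);K=p["intrinsics"]
    if name!="wrist": R,t=p["R"],p["t"]
    else:
        T=p["tool_from_camera"]; s=state
        W=np.eye(4);W[:3,:3]=Rn.from_euler("xyz",s["ee_rot"]).as_matrix();W[:3,3]=s["eef_pos"]
        M=np.linalg.inv(W@T);R,t=M[:3,:3],M[:3,3]
    return K,R,t
def proj(c,X):
    K,R,t=c;x=K@(R@np.asarray(X,float)+t);return x[:2]/x[2]
def back(c,uv,z):
    K,R,t=c;C=-R.T@t;d=R.T@np.linalg.solve(K,[uv[0],uv[1],1.]);return C+d*(z-C[2])/d[2]
def snap(name,fn):
    s=arm.get_state();im=grab_frame(name);cv2.imwrite(fn,im)
    np.savez(fn.replace(".png",".npz"),e=s["eef_pos"],r=s["ee_rot"]);return im
def wcam(fn):
    d=np.load(fn.replace(".png",".npz"));return cam("wrist",dict(eef_pos=d["e"],ee_rot=d["r"]))
def crop(fn,out,x0,y0,x1,y1,f):
    a=cv2.imread(fn);cv2.imwrite(out,cv2.resize(a[y0:y1,x0:x1],None,fx=f,fy=f,interpolation=cv2.INTER_CUBIC))
def uc(u,v,x0,y0,f): return np.array([(u+.5)/f-.5+x0,(v+.5)/f-.5+y0])
def boxT(b): # x,y,yaw
    c,s=np.cos(b[2]),np.sin(b[2]);return lambda p:np.array([b[0]+c*p[0]-s*p[1],b[1]+s*p[0]+c*p[1],p[2]])
def tool_delta(target_xyz,s):
    R=Rn.from_euler("xyz",s["ee_rot"]).as_matrix();return R.T@(np.asarray(target_xyz)-s["eef_pos"])
S30,C30=.5,np.sqrt(3)/2
def panelpt(x,y,h): # panel coords->box
    return np.array([-.055+x*C30-h*S30, y, .0875+x*S30+h*C30])
def dialpt(r,ang_left,h): # ang to left of upslope, deg
    a=np.radians(ang_left);return panelpt(r*np.cos(a),.045+r*np.sin(a),h)
E
python3 - <<'E'
from h import *
c=cam("top")
obs=[((-.12,.12,.05),(143,387)),((-.12,-.12,.05),(430,342)),((.12,.12,.125),(93,73)),((.12,-.12,.125),(388,28))]
px=[uc(u,v,225,95,3.3) for _,(u,v) in obs]
f=lambda b:np.concatenate([proj(c,boxT(b)(o[0]))-p for o,p in zip(obs,px)])
r=least_squares(f,[.6,-.05,0]);print(r.x,np.degrees(r.x[2]),r.fun)
T=boxT(r.x);np.save("box.npy",r.x)
Ti=lambda w:np.array([[np.cos(r.x[2]),np.sin(r.x[2])],[-np.sin(r.x[2]),np.cos(r.x[2])]])@(w[:2]-r.x[:2])
print("peb",back(c,uc(268,442,225,95,3.3),.034),Ti(back(c,uc(268,442,225,95,3.3),.034)))
print("front",Ti(back(c,uc(170,548,225,95,3.3),.047)),Ti(back(c,uc(457,500,225,95,3.3),.047)))
q=[back(c,uc(u,v,380,210,5),.024) for u,v in [(183,78),(382,255),(273,382),(75,200)]]
print("tray",q,np.mean(q,0),[np.linalg.norm(q[i]-q[i-1]) for i in range(4)])
print("tp",back(c,uc(265,280,380,210,5),.02))
print("start",T(panelpt(0,-.068,.023)),proj(c,T(panelpt(0,-.068,.023))),uc(363,266,225,95,3.3))
print("dial",T(panelpt(0,.045,.028)))
for k in range(3): print(k, (proj(c,T(dialpt(.0195,105-30*k,.038)))-[225,95])*3.3)
for k in range(1,4): print(k, (proj(c,T(dialpt(.0345,105-30*k,.007)))-[225,95])*3.3)
E
```

```text
[ 0.69100374 -0.04870143  0.16029875] 9.184441957829701 [-1.20323709  0.37178067  1.1780032  -0.14753176 -1.20763092  0.08003814
  1.24325871 -0.38020361]
peb [ 0.51210028 -0.05315211  0.034     ] [-0.17732024  0.02416172]
front [-0.24956367  0.11548797] [-0.24815314 -0.11545161]
tray [array([ 0.5228231 , -0.34968148,  0.024     ]), array([ 0.4283951 , -0.45140297,  0.024     ]), array([ 0.36173782, -0.39046197,  0.024     ]), array([ 0.45733817, -0.28949905,  0.024     ])] [ 0.44257355 -0.37026137  0.024     ] [np.float64(0.08893931129708196), np.float64(0.1387944861657223), np.float64(0.09031609876313236), np.float64(0.13904294493171795)]
tp [ 0.41530453 -0.38988586  0.02      ]
start [ 0.63620998 -0.12644391  0.10741858] [335.581231   177.03966432] [334.65151515 175.25757576]
dial [ 0.61570575 -0.01529165  0.11174871]
0 [199.55688009 309.39789933]
1 [197.78625347 297.02573231]
2 [202.78414091 285.22859105]
1 [175.34352783 282.88910304]
2 [183.928404   262.35574319]
3 [202.05190965 248.37042839]
```

```bash
python3 - <<'E'
from h import *
crop("pics/scene0.png","pics/grip0.png",410,260,560,380,5)
s=arm.get_state();print(tool_delta([.46,-.02,.30],s),s["q"])
E
python3 -m handwheel '[[[0.0876,0,0,-0.06,0],[0.0876,0,0,-0.08,7],[0.0876,0,0,-0.08,13]]]'
```

```text
[ 0.48183608  0.41807259 -0.07362336] [-8.93899528e-01  3.59298194e-01  1.11755260e-02 -2.59616705e-04
 -1.22412573e+00 -2.88101957e-01]
t: 0.35
eef_pos: [0.2563, -0.6271, 0.314]
ee_rot: [3.14, 0.009, 1.728]
force: [0.2, -1.0, 3.5]
width: 0.0875
```

View pics/grip0.png

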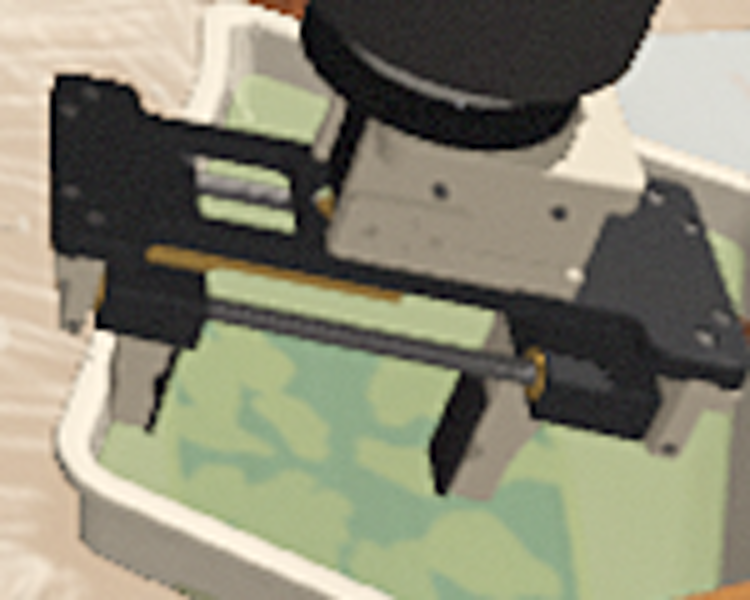

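```bash
python3 -m handwheel '[[[0.0876,0.036,0.019,0,0],[0.0876,0.072,0.038,0,0],[0.0876,0.108,0.058,0,0],[0.0876,0.144,0.077,0,0],[0.0876,0.18,0.096,0,0],[0.0876,0.216,0.115,0,0],[0.0876,0.252,0.135,0,0],[0.0876,0.288,0.154,0,0],[0.0876,0.324,0.173,0,0],[0.0876,0.36,0.192,0,0],[0.0876,0.396,0.212,0,0],[0.0876,0.432,0.231,0,0],[0.0876,0.468,0.25,0,0],[0.0876,0.504,0.27,0,0],[0.0876,0.54,0.289,0,0],[0.0876,0.54,0.289,0,0],[0.0876,0.54,0.289,0,0]]]'
python3 - <<'E'
from h import *
snap("wrist","pics/w1.png")
E
```

```text
t: 1.77
eef_pos: [0.4576, -0.0465, 0.3091]
ee_rot: [3.141, 0.009, 1.732]
force: [-0.4, -0.7, 0.8]
width: 0.0876
```

View pics/w1.png

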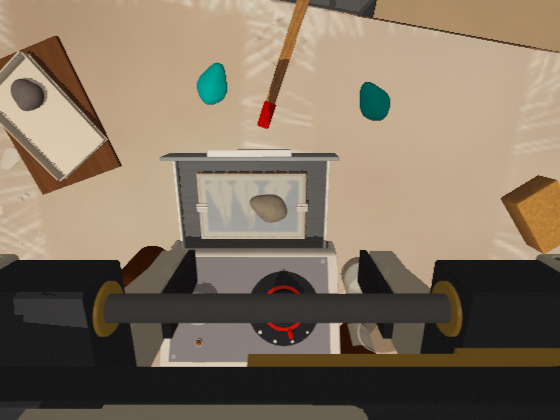

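```bash
python3 - <<'E'
from h import *
crop("pics/w1.png","pics/w1a.png",150,140,350,260,4)
crop("pics/w1.png","pics/w1b.png",0,30,130,200,4.5)
E
```

```text
(no output)
```

View pics/w1a.png

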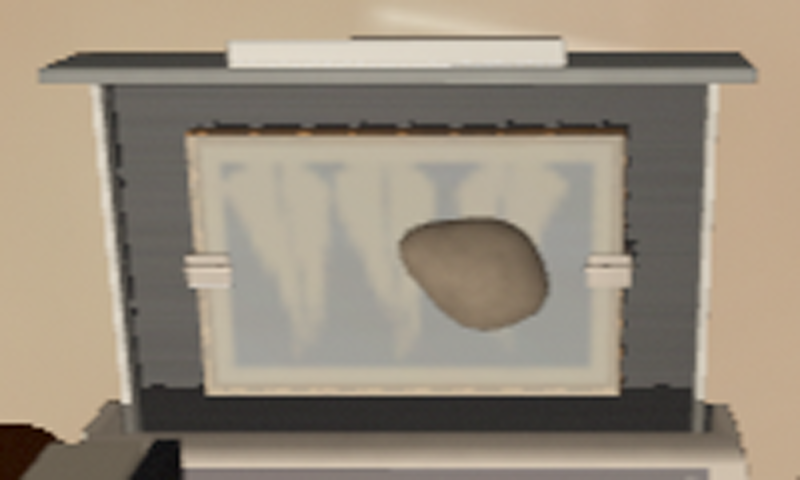

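View pics/w1b.png

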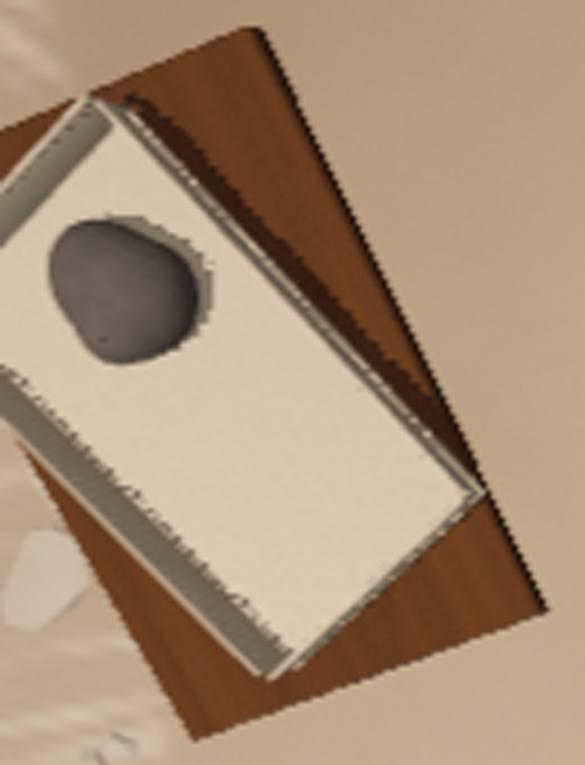

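```bash
python3 - <<'E'
from h import *
c=wcam("pics/w1.png")
poly=[(400,245),(415,228),(480,217),(515,227),(540,258),(548,288),(525,322),(485,330),(450,315),(415,275)]
P=np.array([back(c,uc(u,v,150,140,4),.034)[:2] for u,v in poly])
print("pebble",cv2.minAreaRect((P*1000).astype(np.float32)),P.min(0),P.max(0))
for n,u,v,z in [("lipL",230,40,.046),("lipR",562,40,.046),("plR",757,78,.047),("plL",40,78,.047),("frame",188,133,.024),("frame",628,130,.024),("fr",620,395,.024),("fr",205,395,.024)]:
    print(n,back(c,uc(u,v,150,140,4),z))
for n,u,v in [("t",90,97),("r",487,492),("b",268,678)]: print("tray",back(c,uc(u,v,0,30,4.5),.024))
print("tp",back(c,uc(123,292,0,30,4.5),.02))
b=np.load("box.npy");T=boxT(b)
for x in(.11,.12,.13):
  print(T([-.1265-x,.118,.047]),T([-.1265-x,-.118,.047]))
E
```

```text
pebble ((510.492431640625, -51.1298713684082), (50.942420959472656, 38.291481018066406), 48.330692291259766) [ 0.49203152 -0.07983023] [ 0.53281031 -0.02626536]
lipL [ 0.44341508 -0.14273437  0.046     ]
lipR [ 0.42625835 -0.03679991  0.046     ]
plR [0.4280658  0.02764179 0.047     ]
plL [ 0.46541483 -0.20260586  0.047     ]
frame [ 0.48121899 -0.15857211  0.024     ]
frame [ 0.4556421  -0.00782471  0.024     ]
fr [0.5535557  0.00770846 0.024     ]
fr [ 0.57852059 -0.14401426  0.024     ]
tray [ 0.36257765 -0.39100372  0.024     ]
tray [ 0.45411956 -0.28117012  0.024     ]
tray [ 0.52284758 -0.34891044  0.024     ]
tp [ 0.41388319 -0.38857383  0.02      ]
[0.4387014  0.03003727 0.047     ] [ 0.4763701  -0.20293713  0.047     ]
[0.4288296  0.02844113 0.047     ] [ 0.4664983  -0.20453326  0.047     ]
[0.41895781 0.026845   0.047     ] [ 0.45662651 -0.20612939  0.047     ]
```

```bash
python3 - <<'E'
from h import *
c=wcam("pics/w1.png")
poly=[(400,245),(415,228),(480,217),(515,227),(540,258),(548,288),(525,322),(485,330),(450,315),(415,275)]
P=np.array([back(c,uc(u,v,150,140,4),.034)[:2] for u,v in poly])
m=cv2.moments(((P-[.4,-.2])*10000).astype(np.int32))
print(m["m10"]/m["m00"]/1e4+.4,m["m01"]/m["m00"]/1e4-.2,np.degrees(.5*np.arctan2(2*m["mu11"],m["mu20"]-m["mu02"])))
for a in range(0,180,15):
  d=np.array([np.cos(np.radians(a)),np.sin(np.radians(a))]);p=P@d;print(a,round(np.ptp(p)*1000,1),(p.max()+p.min())/2 - np.array([.5105,-.0515])@d)
E
```

```text
0.5115861770683643 -0.05149851338768094 71.81387723310395
0 40.8 0.0019209135475843908
15 41.5 0.00229879669602312
30 45.9 0.0014653969273708545
45 50.4 0.0004941111052093605
60 51.8 -0.0006512352815486455
75 53.6 -0.0015989456986722217
90 53.6 -0.0015477956090212061
105 49.9 -0.0013911658064685584
120 44.0 -0.0005310852177134451
135 39.3 5.851154754976662e-05
150 39.6 -9.282354978173979e-05
165 39.0 -0.0005567004581141788
```

```bash
python3 -m handwheel '[[[0.062,-0.005,0.017,0.03,-7],[0.062,-0.01,0.035,0.06,-14],[0.062,-0.015,0.052,0.095,-21],[0.062,-0.015,0.052,0.13,-28],[0.062,-0.015,0.052,0.165,-35],[0.062,-0.015,0.052,0.19,-42],[0.062,-0.015,0.052,0.2,-46],[0.062,-0.015,0.052,0.2,-46],[0.062,-0.015,0.052,0.2,-46]]]'
python3 - <<'E'
from h import *
s=arm.get_state();print(s["q"],s["ee_rot"],tool_delta([.511,-.0525,.031],s))
snap("wrist","pics/w2.png")
E
```

```text
t: 2.57
eef_pos: [0.5109, -0.0575, 0.1093]
ee_rot: [-3.134, 0.006, 2.529]
force: [-0.4, -0.3, 0.5]
width: 0.0621
[ 0.27762348  0.20614594 -0.50358305  0.01224595 -0.86296014 -0.89842386] [-3.13429723  0.00606513  2.52878547] [0.00328628 0.00466852 0.07827465]
```

View pics/w2.png

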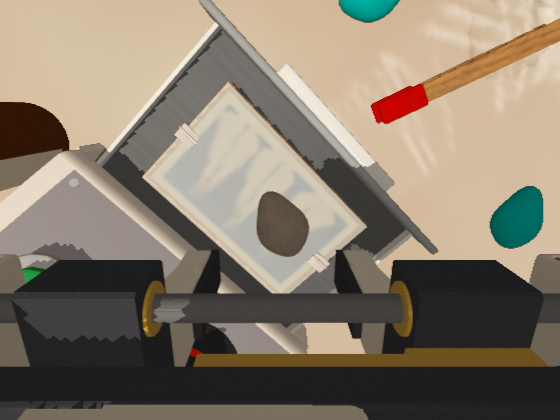

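```bash
python3 - <<'E'
from h import *
c=wcam("pics/w2.png");s=arm.get_state()
for uv in [(282,224),(257,220),(308,235)]:
  p=back(c,uv,.034);print(p,tool_delta([p[0],p[1],.031],s))
E
```

```text
[ 0.51027945 -0.05303291  0.034     ] [0.00408313 0.00291078 0.07919054]
[ 0.52407601 -0.06668778  0.034     ] [-0.01505562 -0.00032693  0.07935132]
[ 0.49896063 -0.03402449  0.034     ] [0.02427303 0.01195308 0.07898839]
```

```bash
python3 -m handwheel '[[[0.062,0.0045,0.004,0.03,0],[0.062,0.0045,0.004,0.055,0],[0.062,0.0045,0.004,0.07,0],[0.062,0.0045,0.004,0.0785,0],[0.062,0.0045,0.004,0.0785,0],[0.03,0.0045,0.004,0.0785,0],[0.03,0.0045,0.004,0.0785,0],[0.03,0.0045,0.004,0.0785,0],[0.03,0.0045,0.004,0.0785,0],[0.03,0.0045,0.004,0.0785,0]]]' 20
```

```text
t: 3.45
eef_pos: [0.5112, -0.0517, 0.0325]
ee_rot: [-3.137, 0.009, 2.529]
force: [-0.6, 0.3, 3.7]
width: 0.0372
```

```bash
python3 -m handwheel '[[[0.03,0,0,-0.02,0],[0.03,0,0,-0.05,0],[0.03,0,0,-0.085,0],[0.03,0,0,-0.11,0],[0.03,0,0,-0.11,0]]]'
python3 - <<'E'
from h import *
s=arm.get_state();u=np.array([-.639,-.769])
for z in(.10,.027): print(tool_delta(np.r_[np.array([.4427,-.370])-.031*u,z],s))
snap("wrist","pics/w3.png")
E
```

```text
t: 3.87
eef_pos: [0.5139, -0.0503, 0.1483]
ee_rot: [3.14, 0.015, 2.53]
force: [1.4, 1.0, -0.4]
width: 0.0372
[-0.12705474 -0.27179465  0.04977214]
[-0.12593782 -0.27192533  0.12276348]
```

View pics/w3.png

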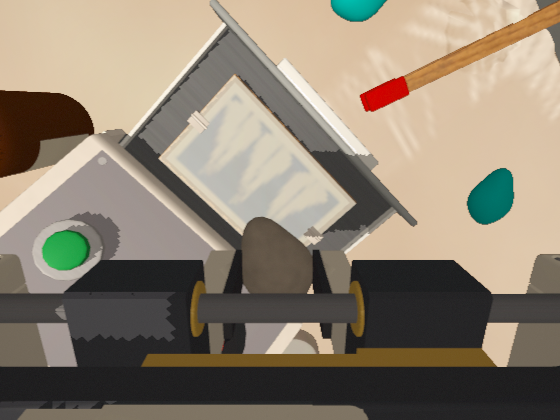

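The pebble is held between the pads at (277,255). I'll carry it over to the tray now.

```bash
python3 -m handwheel '[[[0.03,-0.01,-0.021,0,0],[0.03,-0.026,-0.055,0,2],[0.03,-0.042,-0.09,0,4],[0.03,-0.058,-0.124,0,4.6],[0.03,-0.074,-0.158,0,4.6],[0.03,-0.09,-0.192,0.01,4.6],[0.03,-0.106,-0.226,0.02,4.6],[0.03,-0.118,-0.252,0.03,4.6],[0.03,-0.127,-0.272,0.03,4.6],[0.03,-0.127,-0.272,0.03,4.6],[0.03,-0.127,-0.272,0.03,4.6]]]'
python3 - <<'E'
from h import *
s=arm.get_state();u=np.array([-.639,-.769])
print(tool_delta(np.r_[np.array([.4427,-.370])-.031*u,.027],s))
snap("wrist","pics/w4.png")
E
```

```text
t: 4.83
eef_pos: [0.459, -0.3469, 0.1155]
ee_rot: [3.141, 0.01, 2.446]
force: [1.1, -0.1, -1.0]
width: 0.0374
[-0.00133456  0.00276463  0.08855802]
```

View pics/w4.png

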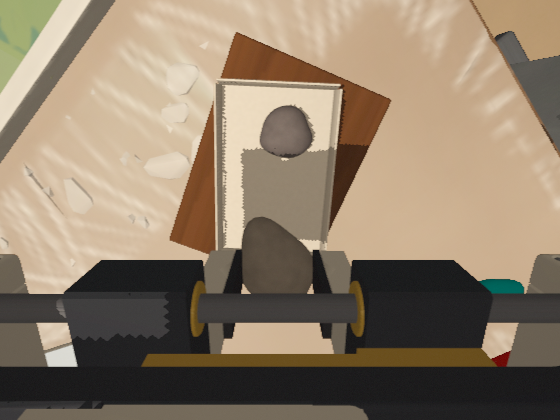

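```bash
python3 - <<'E'
from h import *
c=wcam("pics/w4.png");s=arm.get_state()
for uv in [(217,82),(342,87),(217,248),(328,240)]:
  p=back(c,uv,.024);print(p,tool_delta(p,s))
print(tool_delta(back(c,(286,132),.02),s))
E
```

```text
[ 0.42953533 -0.45133174  0.024     ] [-0.04331781 -0.10006029  0.09238365]
[ 0.36259708 -0.3908101   0.024     ] [ 0.04684374 -0.09637594  0.091425  ]
[ 0.51894757 -0.35595874  0.024     ] [-0.05101083  0.03044389  0.09256799]
[ 0.44263076 -0.30209802  0.024     ] [0.04209637 0.02300858 0.09156921]
[ 0.00673168 -0.06451756  0.09587798]
```

```bash
python3 -m handwheel '[[[0.03,-0.002,0.004,0.03,3],[0.03,-0.003,0.004,0.06,3],[0.03,-0.003,0.004,0.08,3],[0.03,-0.003,0.004,0.0885,3],[0.03,-0.003,0.004,0.0885,3],[0.03,-0.003,0.004,0.0885,3]]]'
```

```text
t: 5.38
eef_pos: [0.4656, -0.3451, 0.0279]
ee_rot: [3.141, 0.011, 2.396]
force: [-0.1, -1.3, -0.4]
width: 0.0371
```

```bash
python3 -m handwheel '[[[0.03,0,0,0.004,0],[0.03,0,0,0.007,0],[0.03,0,0,0.007,0],[0.03,0,0,0.007,0]]]'
python3 -m handwheel '[[[0.04,0,0,0,0],[0.044,0,0,0,0],[0.046,0,0,0,0],[0.046,0,0,0,0]]]'
```

```text
t: 5.72
eef_pos: [0.4659, -0.3452, 0.0215]
ee_rot: [3.14, 0.011, 2.396]
force: [-0.3, 0.4, -0.8]
width: 0.0372
t: 6.05
eef_pos: [0.466, -0.3453, 0.0218]
ee_rot: [3.14, 0.012, 2.396]
force: [-0.1, 0.1, 0.4]
width: 0.0453
```

```bash
python3 -m handwheel '[[[0.047,0,0,-0.008,0],[0.047,0,0,-0.02,0],[0.05,0,0.0,-0.06,0],[0.05,0,0.02,-0.1,0],[0.05,0,0.05,-0.13,0],[0.05,0,0.08,-0.15,0],[0.05,0,0.08,-0.15,0]]]'
python3 - <<'E'
from h import *
snap("wrist","pics/w5.png")
E
```

```text
t: 6.63
eef_pos: [0.5246, -0.2841, 0.1788]
ee_rot: [3.136, 0.022, 2.399]
force: [0.4, -0.8, 0.9]
width: 0.0501
```

View pics/w5.png

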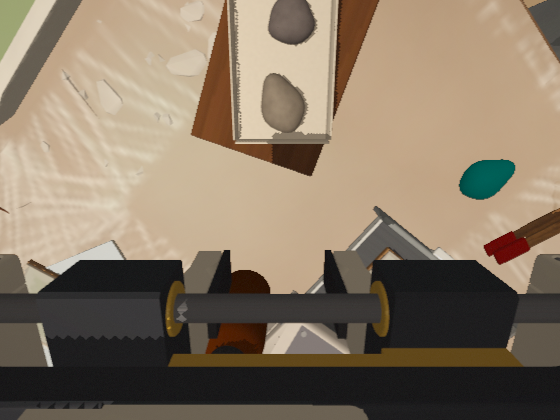

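```bash
python3 - <<'E'
from h import *
s=arm.get_state();T=boxT(np.load("box.npy"))
for z in (.15,.034): print(T([-.278,0,z]),tool_delta(T([-.278,0,z]),s))
print(back(cam("top"),(315,272),.01),back(cam("top"),(317,285),.01),back(wcam("pics/w1.png"),(265,115),.01),np.degrees(s["ee_rot"][2]))
E
```

```text
[ 0.4165678  -0.09307388  0.15      ] [0.20752945 0.06951252 0.02248224]
[ 0.4165678  -0.09307388  0.034     ] [0.20959023 0.06895992 0.13846262]
[ 0.39834568 -0.07796811  0.01      ] [ 0.36404222 -0.08296934  0.01      ] [ 0.39005888 -0.07691496  0.01      ] 137.46178450485422
```

```bash
python3 -m handwheel '[[[0.0,0.035,0.012,0,7],[0.0,0.07,0.024,0,14],[0.0,0.105,0.036,0,21],[0.0,0.14,0.048,0,28],[0.0,0.175,0.06,0,35],[0.0,0.208,0.0695,0.01,38.3],[0.0,0.208,0.0695,0.022,38.3],[0.0,0.208,0.0695,0.022,38.3],[0,0.208,0.0695,0.022,38.3]]]'
python3 - <<'E'
from h import *
s=arm.get_state();T=boxT(np.load("box.npy"))
print(tool_delta(T([-.278,0,.034]),s),s["q"])
snap("wrist","pics/w6.png");snap("scene","pics/s6.png")
E
```

```text
t: 7.43
eef_pos: [0.4158, -0.0929, 0.1505]
ee_rot: [3.128, 0.011, 1.733]
force: [0.1, -0.5, 0.0]
width: 0.0012
[ 0.00104903 -0.00082151  0.11647673] [ 0.25966972 -0.00376612 -0.63712416  0.01585166 -0.92495133 -1.67748121]
```

View pics/s6.png

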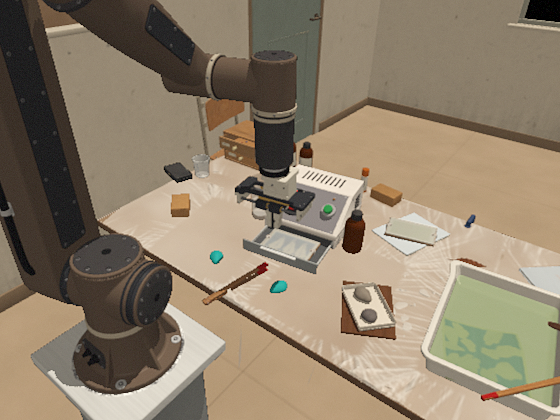

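View pics/w6.png

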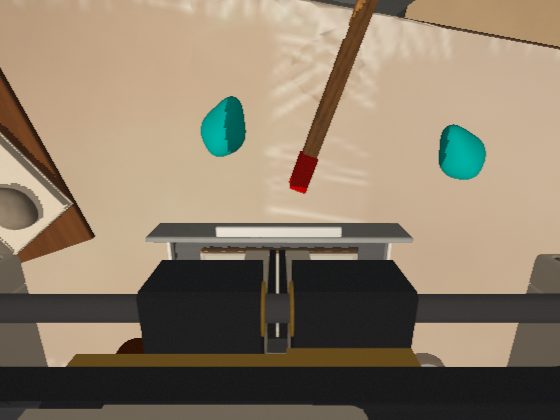

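```bash
python3 -m handwheel '[[[0,0.001,-0.007,0.03,0],[0,0.001,-0.007,0.06,0],[0,0.001,-0.007,0.095,0],[0,0.001,-0.007,0.115,0],[0,0.001,-0.007,0.116,0],[0,0.001,-0.007,0.116,0]]]'
python3 - <<'E'
from h import *
s=arm.get_state();T=boxT(np.load("box.npy"))
for x in (-.146,-.14): print(tool_delta(T([x,0,.034]),s))
E
```

```text
t: 8.03
eef_pos: [0.4114, -0.0958, 0.0344]
ee_rot: [3.13, 0.012, 1.729]
force: [-0.3, 0.2, -0.0]
width: 0.0008
[0.00206452 0.13754877 0.00193768]
[0.00207449 0.14354835 0.00200762]
```

```bash
python3 -m handwheel '[[[0,0,0.01,0,0],[0,0.0,0.022,0,0],[0,0.0,0.036,0,0],[0,0.0,0.05,0,0],[0,0.001,0.064,0,0],[0,0.001,0.078,0,0],[0,0.001,0.092,0,0],[0,0.002,0.106,0,0],[0,0.002,0.118,0,0],[0,0.002,0.126,0,0],[0,0.002,0.13,0,0],[0,0.002,0.13,0,0]]]'
```

```text
t: 9.03
eef_pos: [0.5415, -0.073, 0.0368]
ee_rot: [3.127, 0.012, 1.73]
force: [0.8, -0.5, 0.4]
width: 0.0004
```

```bash
for i in 1; do python3 -m handwheel '[[[0,0,0.002,0.002,0],[0,0,0.004,0.002,0],[0,0,0.006,0.002,0],[0,0,0.006,0.002,0]]]'; done
python3 - <<'E'
from h import *
snap("scene","pics/s7.png");crop("pics/s7.png","pics/s7a.png",230,150,390,280,5)
E
```

```text
t: 9.37
eef_pos: [0.5476, -0.0721, 0.035]
ee_rot: [3.127, 0.012, 1.73]
force: [-1.0, 1.0, 1.1]
width: 0.0006
```

View pics/s7a.png

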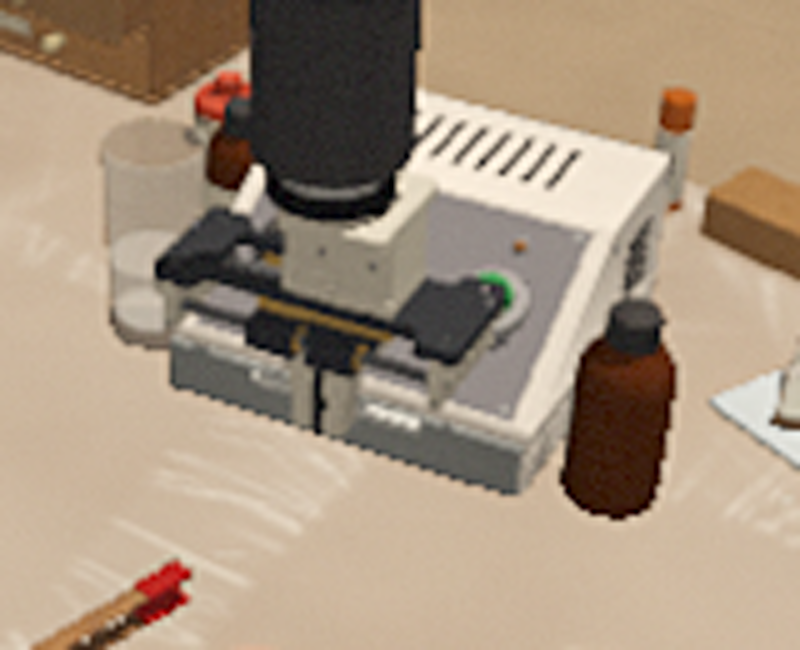

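```bash
python3 -m handwheel '[[[0,0,0.002,0,0],[0,0,0.003,0,0],[0,0,0.003,0,0]]]';  python3 -m handwheel '[[[0,0,0.002,0,0],[0,0,0.003,0,0],[0,0,0.003,0,0]]]'
```

```text
t: 9.67
eef_pos: [0.5494, -0.0718, 0.0348]
ee_rot: [3.129, 0.012, 1.73]
force: [-4.9, -0.2, 4.5]
width: 0.0006
t: 9.92
eef_pos: [0.5494, -0.0719, 0.0344]
ee_rot: [3.135, 0.012, 1.729]
force: [-10.5, -0.5, 6.8]
width: 0.0001
```

```bash
python3 -m handwheel '[[[0,0,-0.015,0,0],[0,0,-0.04,0,0],[0,0,-0.05,-0.04,0],[0,0,-0.05,-0.08,0],[0,0,-0.05,-0.12,0],[0,0,-0.03,-0.16,0],[0.04,0.02,0.0,-0.2,0],[0.04,0.04,0.04,-0.2,0],[0.04,0.06,0.08,-0.2,0],[0.04,0.07,0.11,-0.2,0],[0.04,0.07,0.13,-0.2,0],[0.04,0.07,0.13,-0.2,0]]]'
python3 - <<'E'
from h import *
snap("wrist","pics/w8.png")
E
```

```text
t: 10.92
eef_pos: [0.6693, 0.0221, 0.2329]
ee_rot: [3.134, 0.013, 1.731]
force: [-1.0, -0.1, -0.9]
width: 0.035
```

View pics/w8.png

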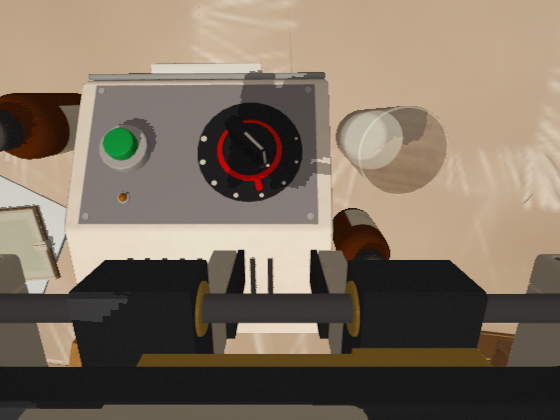

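```bash
python3 - <<'E'
from h import *
crop("pics/w8.png","pics/w8a.png",180,65,340,225,5)
c=wcam("pics/w8.png");b=np.load("box.npy")
# refine box from panel corners screws? use start, dial
T=boxT(b)
print("start",proj(c,T(panelpt(0,-.068,.023))))
print("dial axis top",5*(proj(c,T(panelpt(0,.045,.038)))-[180,65]),"skirt",5*(proj(c,T(panelpt(0,.045,.0095)))-[180,65]))
for k in range(4): print("ptr",k,5*(proj(c,T(dialpt(.0195,105-30*k,.038)))-[180,65]),"tab",5*(proj(c,T(dialpt(.0345,105-30*k,.007)))-[180,65]))
print("bottom front corners",proj(c,T([-.12,.12,.05])),proj(c,T([-.12,-.12,.05])),proj(c,T([.01,.12,.125])),proj(c,T([.01,-.12,.125])))
E
```

```text
start [114.9825049  137.15894651]
dial axis top [319.09583003 320.82530526] skirt [336.83195418 392.33894698]
ptr 0 [435.18985944 292.04331008] tab [521.95256827 352.00997029]
ptr 1 [434.51314907 349.57745541] tab [521.98686503 444.30545898]
ptr 2 [402.53799612 400.1734198 ] tab [471.86205566 526.14505044]
ptr 3 [347.52560914 429.70947204] tab [384.20732548 574.16088483]
bottom front corners [327.09985743  75.29998416] [82.45074782 76.07258021] [331.86719851 227.89330487] [ 60.47292783 227.18469883]
```

View pics/w8a.png

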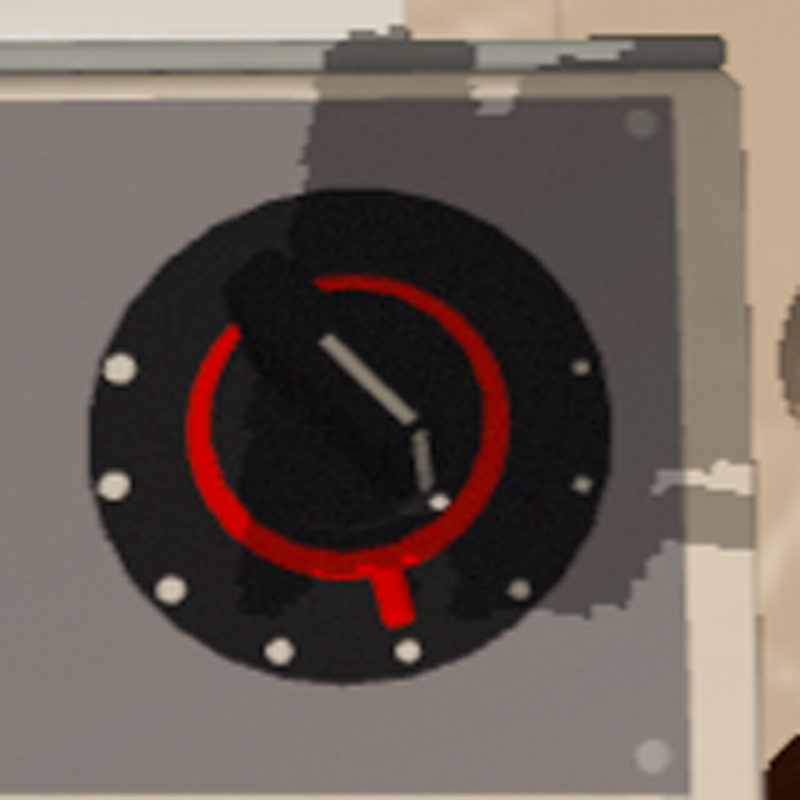

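```bash
python3 - <<'E'
from h import *
s=arm.get_state();print(tool_delta([.616,-.0145,.16],s))
E
```

```text
[-0.02619265 -0.05657582  0.07277469]
```

```bash
python3 -m handwheel '[[[0.034,-0.009,-0.02,0.01,-7],[0.034,-0.018,-0.04,0.02,-14],[0.034,-0.026,-0.0565,0.03,-21],[0.034,-0.026,-0.0565,0.04,-28],[0.034,-0.026,-0.0565,0.055,-35],[0.034,-0.026,-0.0565,0.07,-42],[0.034,-0.026,-0.0565,0.072,-45],[0.034,-0.026,-0.0565,0.072,-45],[0.034,-0.026,-0.0565,0.072,-45]]]' 20
python3 - <<'E'
from h import *
s=arm.get_state();print(tool_delta([.616,-.0145,.112],s),np.degrees(s["ee_rot"]))
snap("wrist","pics/w9.png");snap("scene","pics/s9.png");crop("pics/s9.png","pics/s9a.png",240,150,380,255,5.5)
E
```

```text
t: 11.72
eef_pos: [0.6159, -0.0145, 0.1612]
ee_rot: [-3.138, 0.014, 2.513]
force: [-0.0, -0.0, -0.3]
width: 0.0337
[0.00064455 0.00024498 0.04923206] [-179.78139403    0.78103305  143.99140781]
```

View pics/w9.png

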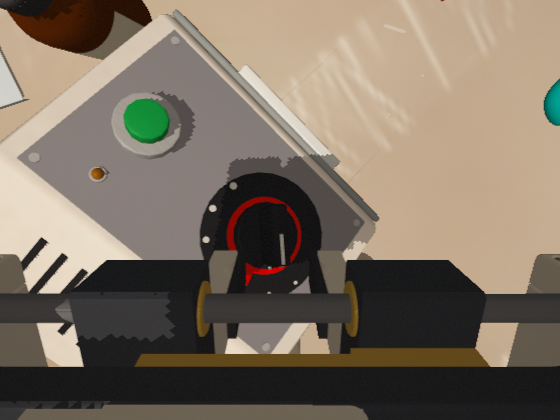

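View pics/s9a.png

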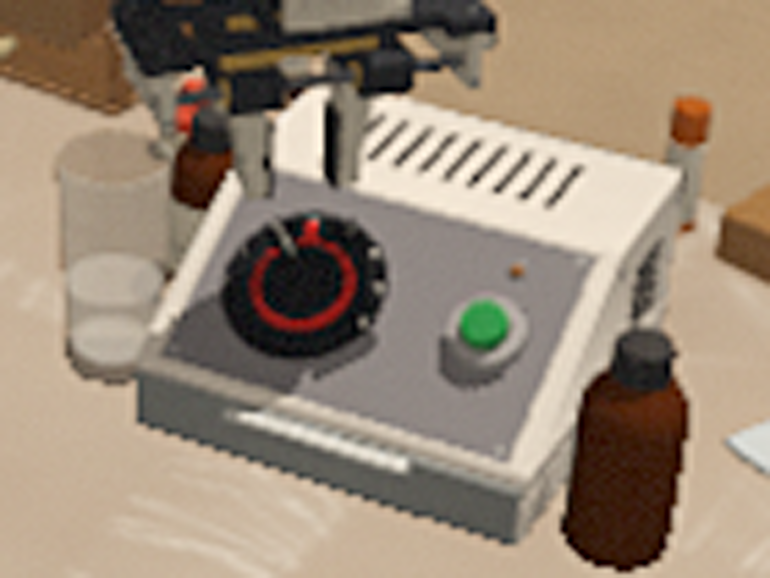

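```bash
python3 - <<'E'
from h import *
crop("pics/w9.png","pics/w9a.png",190,160,340,290,5)
c=wcam("pics/w9.png");s=arm.get_state();b=np.load("box.npy")
for db in ([0,0,0],[.0025,.0015,0]):
  T=boxT(b+db)
  for r in (0,.0195,-.021): print((proj(c,T(dialpt(r,45,.038)))-[190,160])*5, tool_delta(T(dialpt(r,45,.038)),s))
E
```

```text
[466.03998271 353.43670755] [ 0.00404072 -0.0045536   0.0412372 ]
[476.14121591 502.27699984] [0.00530609 0.01361389 0.03426646]
[455.28695583 194.99232428] [ 0.002678   -0.02411858  0.04874416]
[457.33061806 372.37946276] [ 0.00289965 -0.00187071  0.04124473]
[467.34450551 520.75534202] [0.00416502 0.01629678 0.03427399]
[446.67010288 214.4224932 ] [ 0.00153693 -0.02143569  0.04875168]
```

View pics/w9a.png

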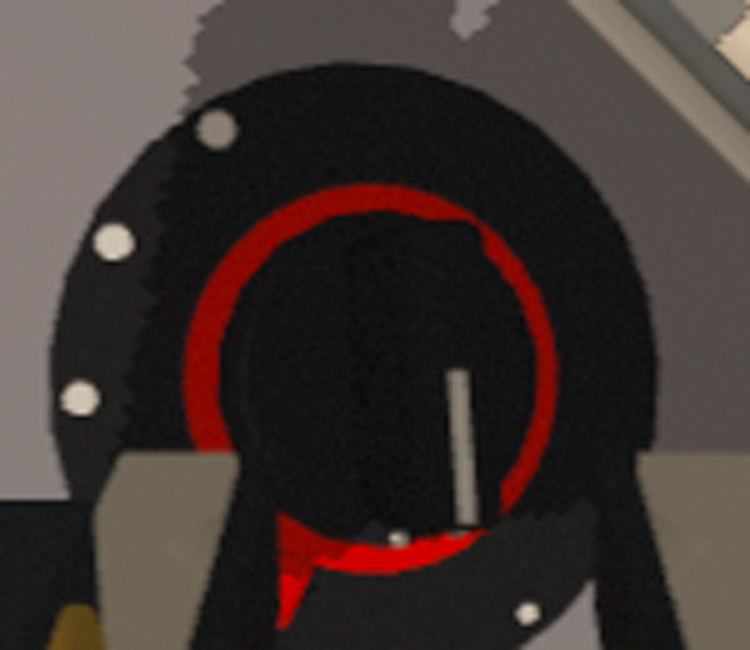

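```bash
python3 - <<'E'
from h import *
b=np.load("box.npy")+[.0025,.0015,0];np.save("box.npy",b);T=boxT(b);s=arm.get_state()
for h in (.028,.033): print(T(panelpt(0,.045,h)),tool_delta(T(panelpt(0,.045,h)),s))
E
```

```text
[ 0.61820575 -0.01379165  0.11174871] [-0.00050254  0.00170351  0.04994244]
[ 0.6157378  -0.01419068  0.11607884] [ 1.19855196e-03 -8.35980764e-05  4.55935858e-02]
```

```bash
python3 -m handwheel '[[[0.034,0.001,0,0.02,0],[0.034,0.001,0,0.035,0],[0.034,0.001,0,0.045,0],[0.034,0.001,0,0.05,0],[0.034,0.001,0,0.05,0]]]' 20
python3 -m handwheel '[[[0.025,0,0,0,0],[0.018,0,0,0,0],[0.01,0,0,0,0],[0.01,0,0,0,0],[0.01,0,0,0,0]]]' 20
python3 - <<'E'
from h import *
snap("scene","pics/s10.png");crop("pics/s10.png","pics/s10a.png",240,150,380,255,5.5)
E
```

```text
t: 12.23
eef_pos: [0.6156, -0.0144, 0.1108]
ee_rot: [-3.137, 0.013, 2.513]
force: [-0.0, -0.8, 0.2]
width: 0.0342
t: 12.65
eef_pos: [0.6163, -0.0144, 0.1116]
ee_rot: [-3.138, 0.015, 2.513]
force: [1.3, -0.7, 0.6]
width: 0.0152
```

View pics/s10a.png

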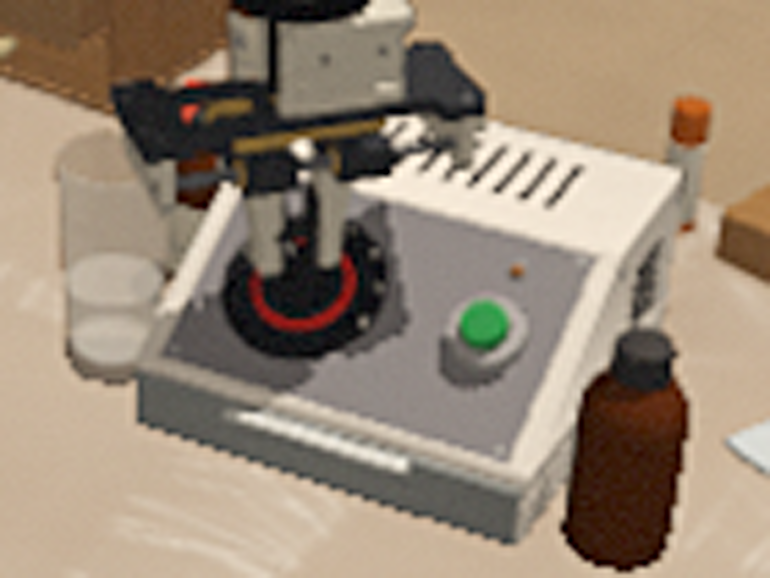

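```bash
python3 -m handwheel '[[[0.01,0,0,0,5],[0.01,0,0,0,10],[0.01,0,0,0,15],[0.01,0,0,0,20],[0.01,0,0,0,25],[0.01,0,0,0,30],[0.01,0,0,0,35],[0.01,0,0,0,40],[0.01,0,0,0,45],[0.01,0,0,0,45]]]' 25
python3 - <<'E'
from h import *
print(arm.get_state()["moment"])
snap("scene","pics/s11.png");crop("pics/s11.png","pics/s11a.png",240,150,380,255,5.5)
E
```

```text
t: 13.53
eef_pos: [0.6119, -0.0163, 0.1128]
ee_rot: [-3.141, 0.015, 1.725]
force: [1.1, 6.8, 5.2]
width: 0.0213
[1.78405419 0.43591014 0.12395943]
```

View pics/s11a.png

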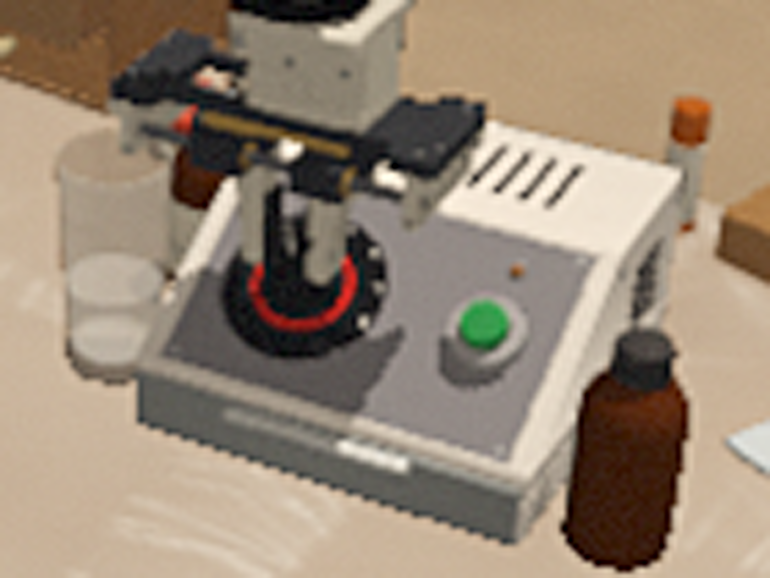

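```bash
python3 -m handwheel '[[[0.005,0.003,0.003,0,0],[0.005,0.003,0.003,0,0],[0.005,0.003,0.003,0,0],[0.005,0.003,0.003,0,0]]]' 50
python3 - <<'E'
from h import *
s=arm.get_state();print(s["moment"],tool_delta([.616,-.0142,.1115],s))
snap("wrist","pics/w12.png")
crop("pics/w12.png","pics/w12a.png",180,120,380,270,4)
E
```

```text
t: 13.92
eef_pos: [0.6133, -0.0145, 0.1126]
ee_rot: [-3.139, 0.016, 1.727]
force: [-6.6, -9.7, 6.7]
width: 0.0143
[-3.84424195  2.42109738  0.42908247] [-0.00011657  0.00271295  0.00112993]
```

View pics/w12a.png

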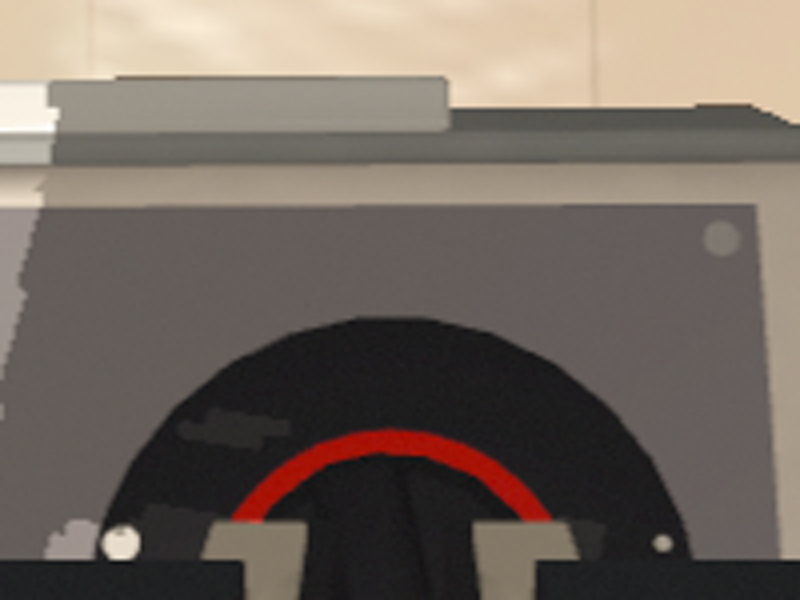

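```bash
python3 -m handwheel '[[[0.005,0,0.0025,0,5],[0.005,0,0.0025,0,10],[0.005,0,0.0025,0,15],[0.005,0,0.0025,0,20],[0.005,0,0.0025,0,25],[0.005,0,0.0025,0,30],[0.005,0,0.0025,0,35],[0.005,0,0.0025,0,40],[0.005,0,0.0025,0,45],[0.005,0,0.0025,0,45],[0.005,0,0.0025,0,45],[0.005,0,0.0025,0,45]]]' 50
python3 - <<'E'
from h import *
s=arm.get_state();print(s["q"],s["moment"],np.degrees(s["ee_rot"]),tool_delta([.616,-.0142,.1115],s))
snap("wrist","pics/w13.png")
crop("pics/w13.png","pics/w13a.png",180,120,380,270,4)
E
```

```text
t: 14.97
eef_pos: [0.6134, -0.013, 0.1148]
ee_rot: [3.135, 0.014, 0.942]
force: [-15.3, 9.3, 21.7]
width: 0.0121
[ 0.30567847  0.35189433 -0.27885775  0.01692263 -0.9469546  -2.51509241] [3.55488568 5.92795757 0.01120917] [179.6000785    0.78297617  53.97629775] [0.00056235 0.0027924  0.00326246]
```

View pics/w13a.png

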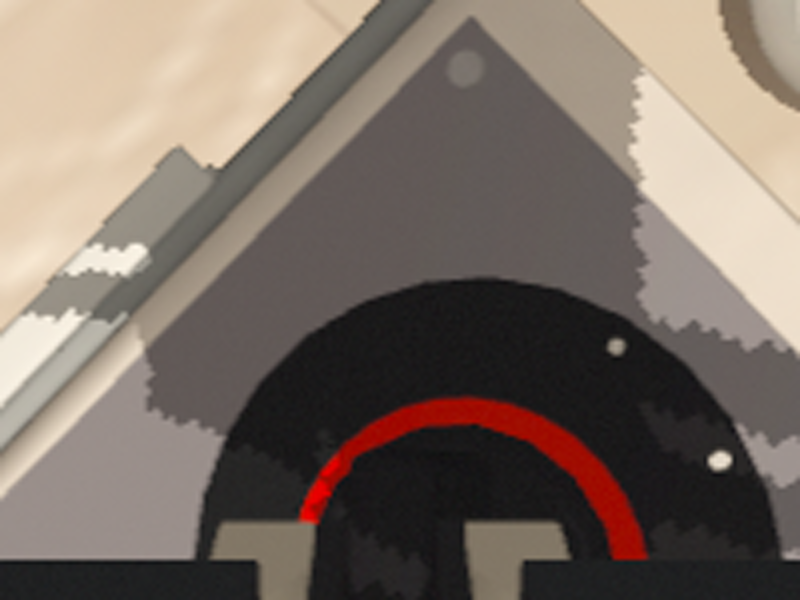

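```bash
python3 -m handwheel '[[[0.02,0,0,0,0],[0.026,0,0,0,0],[0.03,0,0,-0.01,0],[0.03,0,0,-0.04,0],[0.03,0,0.03,-0.08,0],[0.03,0,0.06,-0.11,0],[0.03,0,0.08,-0.12,0],[0.03,0,0.08,-0.12,0]]]' 20
python3 - <<'E'
from h import *
snap("wrist","pics/w14.png")
snap("scene","pics/s14.png");crop("pics/s14.png","pics/s14a.png",240,150,380,255,5.5)
E
```

```text
t: 15.68
eef_pos: [0.6831, -0.0608, 0.2403]
ee_rot: [3.128, 0.01, 0.941]
force: [0.3, 0.1, 0.4]
width: 0.0298
```

View pics/w14.png

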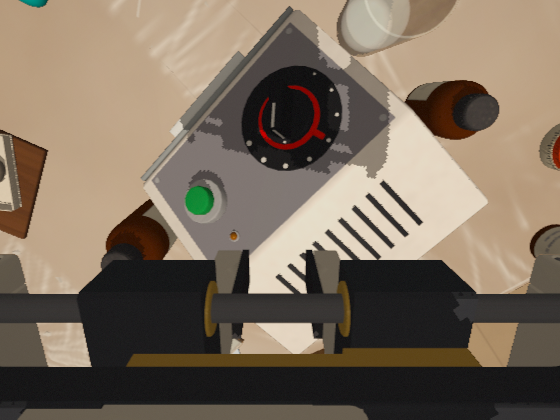

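View pics/s14a.png

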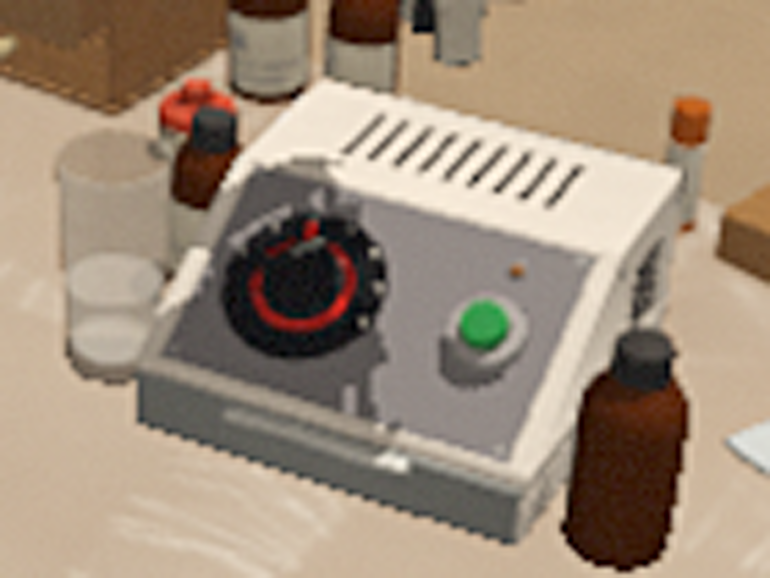

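```bash
python3 - <<'E'
from h import *
crop("pics/w14.png","pics/w14a.png",225,55,355,185,5)
c=wcam("pics/w14.png");T=boxT(np.load("box.npy"))
print("axis",5*(proj(c,T(panelpt(0,.045,.038)))-[225,55]))
for k in range(2,7): print("ptr",k,5*(proj(c,T(dialpt(.0195,105-30*k,.038)))-[225,55]),"tab",5*(proj(c,T(dialpt(.0345,105-30*k,.007)))-[225,55]),"skirt edge",5*(proj(c,T(dialpt(.024,105-30*k,.0095)))-[225,55]))
E
```

```text
axis [242.12367321 238.71565232]
ptr 2 [356.16166224 229.25444004] tab [494.21842973 289.74196641] skirt edge [431.48713765 288.78430802]
ptr 3 [336.69334136 290.99847254] tab [462.21728292 389.51370582] skirt edge [409.4732041  357.88827089]
ptr 4 [291.68016865 337.81709601] tab [387.91946778 463.4858911 ] skirt edge [358.31492876 409.66700671]
ptr 5 [234.34019669 356.96454574] tab [294.28830865 491.41664305] skirt edge [293.19369921 430.02023264]
ptr 6 [180.60728495 344.2531569 ] tab [207.84101406 468.32158383] skirt edge [232.27968431 414.69358531]
```

View pics/w14a.png

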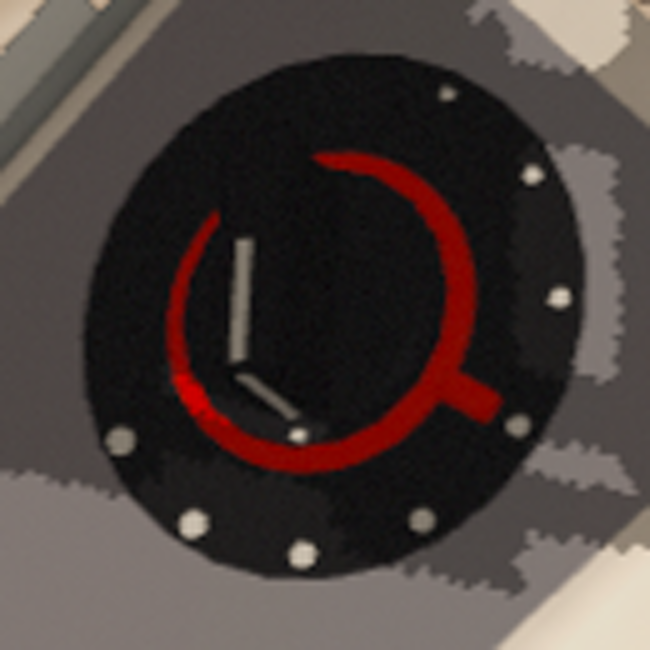

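```bash
python3 - <<'E'
from h import *
c=wcam("pics/w14.png");T=boxT(np.load("box.npy"));s=arm.get_state()
p=T(panelpt(0,-.068,.023));print(p,proj(c,p))
t=T(panelpt(0,-.068,.023)+[-.0075,0,0]);t[2]=.15;print(t,tool_delta(t,s))
crop("pics/w14.png","pics/w14b.png",140,140,270,260,5)
snap("top","pics/t14.png");crop("pics/t14.png","pics/t14a.png",225,95,475,295,3.2)
E
```

```text
[ 0.63870998 -0.12494391  0.10741858] [194.96045232 199.08848235]
[ 0.63130614 -0.12614101  0.15      ] [-0.08130977  0.00048644  0.08670909]
```

View pics/w14b.png

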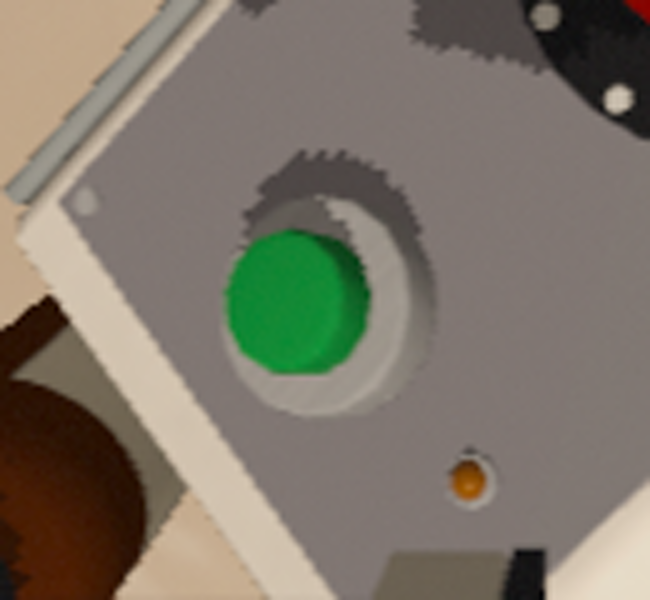

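View pics/t14a.png

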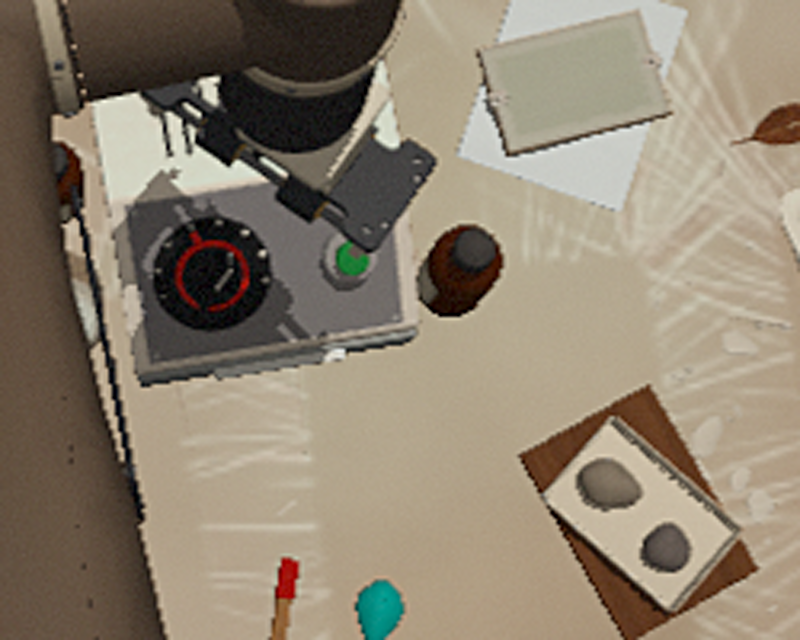

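```bash
python3 -m handwheel '[[[0.0,-0.015,0,0.01,-7],[0.0,-0.03,0,0.02,-14],[0.0,-0.045,0,0.03,-21],[0.0,-0.06,0,0.045,-28],[0.0,-0.075,0,0.06,-35],[0.0,-0.08,0,0.075,-42],[0.0,-0.08,0,0.087,-45.2],[0.0,-0.08,0,0.087,-45.2],[0.0,-0.08,0,0.087,-45.2]]]' 10
python3 - <<'E'
from h import *
T=boxT(np.load("box.npy"));s=arm.get_state()
t=T(panelpt(0,-.068,.023)+[-.0075,0,0])+[.001,.0015,0];print(t,tool_delta(t,s),np.degrees(s["ee_rot"]))
snap("wrist","pics/w15.png");snap("scene","pics/s15.png");crop("pics/s15.png","pics/s15a.png",240,130,380,255,5)
E
```

```text
t: 16.58
eef_pos: [0.6294, -0.124, 0.148]
ee_rot: [-3.133, 0.014, 1.728]
force: [0.0, 0.4, 1.5]
width: 0.0002
[ 0.63230614 -0.12464101  0.10741858] [-0.00049381  0.00313791  0.04051953] [-179.51238998    0.79816176   99.022926  ]
```

View pics/s15a.png

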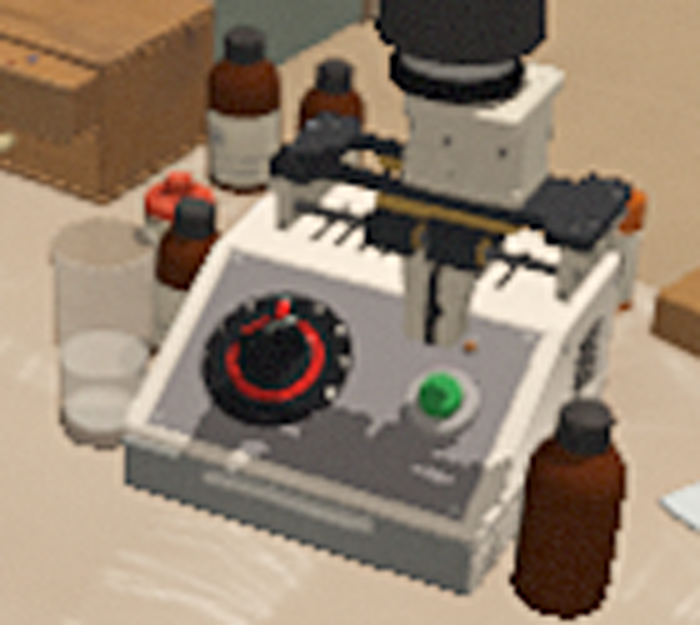

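View pics/w15.png

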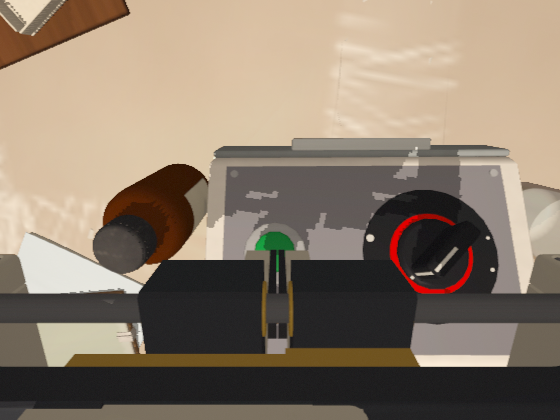

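```bash
python3 -m handwheel '[[[0.0,0,0.003,0.015,0],[0.0,0,0.003,0.028,0],[0.0,0,0.003,0.036,0],[0,0,0.003,0.036,0],[0,0,0.003,0.036,0]]]'
python3 -m handwheel '[[[0.0,0,0.0015,0.0026,0],[0.0,0,0.003,0.0052,0],[0,0,0.003,0.0052,0]]]'
```

```text
t: 17.1
eef_pos: [0.6337, -0.1239, 0.1137]
ee_rot: [-3.136, 0.015, 1.729]
force: [-0.5, -0.1, -0.2]
width: 0.0003
t: 17.35
eef_pos: [0.6376, -0.1235, 0.1092]
ee_rot: [-3.137, 0.015, 1.729]
force: [0.8, -0.5, 3.8]
width: 0.0006
```

```bash
python3 -m handwheel '[[[0.0,0,0.001,0.002,0],[0.0,0,0.002,0.004,0],[0,0,0.002,0.004,0]]]'
python3 -m handwheel '[[[0.0,0,0.0005,0.001,0],[0.0,0,0.001,0.002,0],[0,0,0.001,0.002,0]]]'
```

```text
t: 17.6
eef_pos: [0.6397, -0.1232, 0.1057]
ee_rot: [-3.138, 0.015, 1.729]
force: [-4.1, 1.7, 7.6]
width: 0.0005
t: 17.85
eef_pos: [0.6401, -0.1232, 0.1054]
ee_rot: [-3.137, 0.016, 1.729]
force: [-9.1, 2.9, 15.5]
width: 0.0003
```

```bash
python3 -m handwheel '[[[0.0,0,-0.003,-0.005,0],[0.0,0,-0.006,-0.01,0],[0,0,-0.008,-0.02,0],[0,0,-0.008,-0.06,0],[0,0,-0.0,-0.1,0],[0,0,0.04,-0.13,0],[0,0,0.08,-0.15,0],[0,0,0.08,-0.15,0]]]'
python3 - <<'E'
from h import *
snap("wrist","pics/w16.png");snap("top","pics/t16.png");snap("scene","pics/s16.png")
crop("pics/w16.png","pics/w16a.png",60,40,340,250,2.85)
crop("pics/s16.png","pics/s16a.png",235,130,405,340,2.8)
c=wcam("pics/w16.png");T=boxT(np.load("box.npy"))
print(proj(c,T(panelpt(0,-.068,.023))),proj(c,T(panelpt(0,-.068,.017))))
for r in (0,.0195): print(proj(c,T(dialpt(r,-45,.038))))
E
```

```text
t: 18.52
eef_pos: [0.724, -0.1078, 0.2595]
ee_rot: [3.14, 0.017, 1.73]
force: [-0.8, 0.6, -1.4]
width: 0.0006
[276.03677725 100.84148791] [276.16014564 104.34954042]
[407.41285828  90.93627339]
[392.37160804 105.58142977]
```

View pics/w16.png

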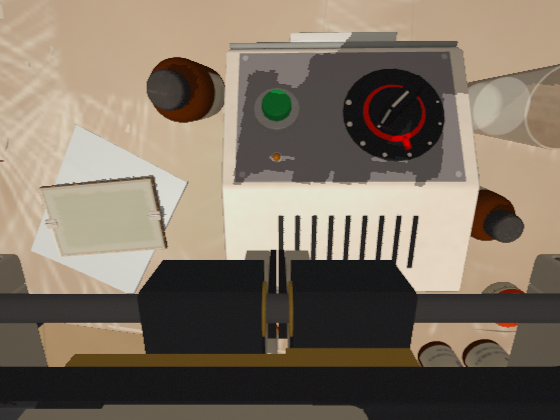

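View pics/s16a.png

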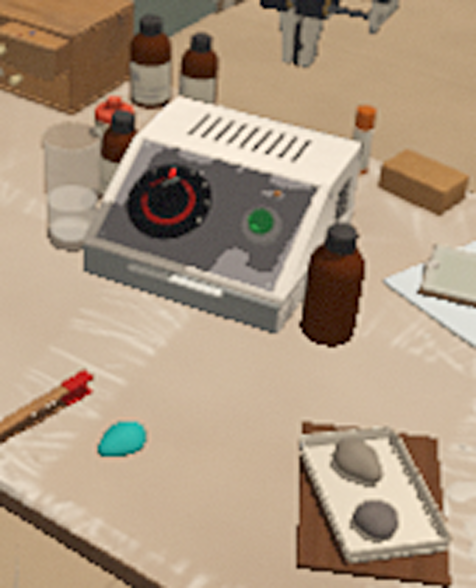

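```bash
python3 - <<'E'
from h import *
c=wcam("pics/w16.png");T=boxT(np.load("box.npy"))
f=5;o=np.array([220,25])
crop("pics/w16.png","pics/w16b.png",220,25,380,145,5)
for p in ([-.1265,.118,.047],[-.1265,-.118,.047],[-.1355,-.055,.046],[-.12,-.12,.05]): print(f*(proj(c,T(p))-o))
for h in(.023,.017): 
  for a in(-.014,.014): print(h,f*(proj(c,T(panelpt(a,-.068,h)))-o))
print([f*(proj(c,T(panelpt(a,-.068,.013)))-o) for a in (-.022,.022)])
E
```

```text
[1195.58966945   71.40945085]
[43.10258215 78.81422594]
[348.32181877  29.00049543]
[ 32.62342456 111.07867922]
0.023 [280.69900312 310.22925809]
0.023 [279.65815834 449.60652446]
0.017 [281.29976738 328.93142039]
0.017 [280.29161218 465.93336014]
[array([281.9625627 , 303.26589301]), array([280.41083073, 516.16509027])]
```

View pics/w16b.png

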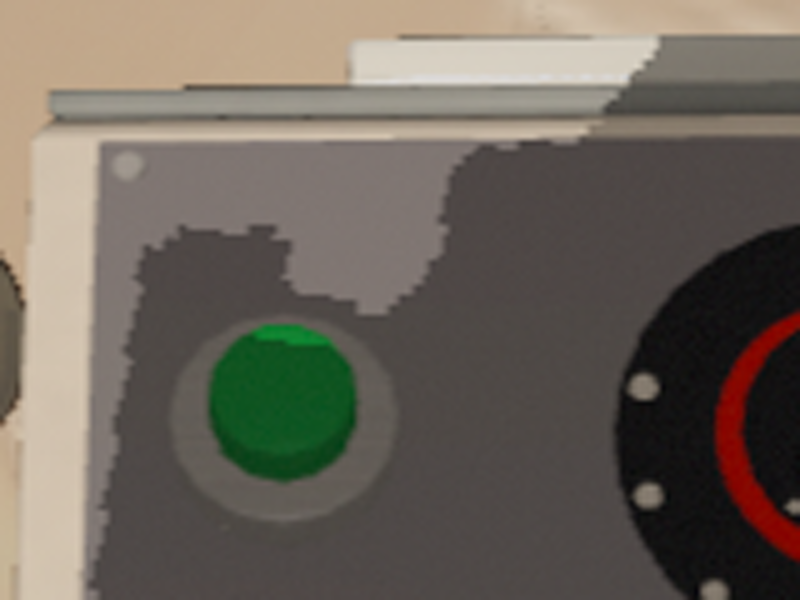

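```bash
python3 - <<'E'
from h import *
arm.job_done();print(arm.get_state()["t"])
E
```

```text
the job is handed in; nothing more can be done
the job is handed in; nothing more can be done
```

I finished all four steps in the order asked and handed the job in at about 18.6 s.

- **Pebble:** I took it off the print frame and lowered it into the free half of the card tray. The last pictures show both pebbles in the tray.
- **Drawer:** I pushed it until it stopped dead. Its position held while the force rose to about 10 N, against about 2 N of friction. In the last close-up its front edge and lip matched the fully-home position, allowing for the roughly 2 mm offset seen on everything in that picture.
- **Dial:** It went from click 2 to click 5, two clicks clockwise of the red tab, which still sits on click 3. After release, the white line matched the position expected for click 5 to within about 1°. The jaws slipped partway through the turn, so I gripped harder to finish it; forces stayed around 30 N.
- **Start button:** I pressed it last. It hit a hard stop at about 18 N, well above the 5 N needed for full travel, and the position works out to fully in within about 1 mm. The last close-up shows it back out.

The bottles, glass, other pebble and red tab look unmoved in the last pictures, and the gripper was well clear of everything. No check failed. The only disagreement was that the box position I first measured was about 3 mm off the wrist-camera view. I corrected it before gripping the dial.

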